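# Set the scraper gap with a gauge blade

### The arm

A 6-joint arm with a two-finger parallel gripper is mounted at the origin on a cart in front of the work surface, level with it; the furniture and walls round the work are solid. World frame = base frame: x ahead of the robot, y to its left, z up, the work surface at z = 0. Lengths are in mm, angles in degrees, forces in N, time in s.
With the tool pointing down it reaches from about 300 to 850 mm from the base axis. Payload 4.2 kg.
Tool frame: the origin (TCP) lies at the very end of the fingers, on their centre line; the grasp point (between the pads) lies 19 mm behind it (env.grip_point_offset is the distance from the TCP to the grasp point, in mm); z points along the fingers, y is the line along which they close (so a half turn about z gives the same grasp; the last joint's range is limited). The gripper opens to 91 mm and grips with 3 to 60 N. Pads are 32 mm wide; open, the fingers measure 118 mm over their backs; the gripper's body (76 mm by 178 mm) begins 60 mm behind the grasp point.
Start: joints at [-77.235, 18.312, 89.639, -0, 72.044, -1.146], TCP at [138.245, -558.15, 213.976] pointing down, gripper open.
Joint ranges: [-177.97, 177.97], [-48.28, 115.42], [12.27, 149.76], [-77.06, 257.06], [2.81, 150.46], [-146.56, 146.56]. Speed limits (degrees/s): [147.25, 147.25, 180, 180, 180, 180].

### API

Orientations are given as [roll, pitch, yaw] about the fixed x, y, z axes, in that order (R = Rz(yaw) Ry(pitch) Rx(roll)).
In Python, from workcell import env gives the robot as it stands. The module is installed in compiled form; this text tells all that it offers.
- The arm moves only by the tool arm_command, never from a script. Its argument "rows" is a list of rows, each an object with "delta_pos": the shift along the tool's x, y, z in mm, a list of three; "roll": the turn about the tool's z in units of 5 degrees (1.0 is 5 degrees); "jaw": the opening in per cent of the stroke, from 0 (shut) to 100 (fully open). A call has 1 to 20 rows; each row is the pose to reach, as a shift and turn from the pose commanded when the call began, along the tool's axes at that moment; what a row does not reach only later rows make up. A row lasts 1/12 s, in which the tool goes at most 41.7 mm and 7.16 degrees, less where a joint would pass 70% of its speed; a pose out of reach is approached as far as the arm can. A call with a gripper value outside its range is refused whole. The fingers move at their own pace and stop on an object; "squeeze" is the grip in N (left out, the last holds). Time passes only in rows, so rows that repeat a pose let the fingers close. It gives the time, the measured TCP pose, the force, the opening and the grip force at its end, in the units of the state.
- env.state(): the state, without advancing time (a new reading comes with each control period).
- env.grab_frame(name): name is "side" or "top" or "wrist"; returns a dict with "img" (480x640x3 uint8, blue, green, red), "z_map" (480x640 float32, mm along the optical axis (not along the pixel's ray), 0 where there is no reading), "fov_y" (degrees; the focal length in pixels is half the picture's height over the tangent of half this angle, whatever the lens; pixels are square), "cx", "cy" (the principal point, pixels), "R" (3x3) and "t" (3): a world point X has camera coordinates R X + t; the wrist camera has in their place "T_tool_cam" (4x4, takes a point from camera to tool coordinates, whose origin is the TCP and whose axes are the flange's). Camera axes: x right, y down, z forward; pixel columns grow to the right and rows downward; lengths in mm; the calibration is good to about 2 mm. A picture is of the moment at which its call begins: read the wrist's pose just before it.
- env.job_done(): hands the job in; it is judged then, once.
The state is a dict: "time_s": time; "qpos": joint angles; "qvel": joint speeds; "effort": joint torques, N m; "ee_pos": TCP position; "ee_rot": TCP orientation; "force": force on the tool from outside, world axes, zero at the start; "torque": the same for the moment, N m; "gripper_width": finger opening in mm; "gripper_force": force on a finger pad.
Only numpy, scipy, OpenCV 4.12 (cv2) and the standard library are available. Lean on these libraries where they do the work, as an engineer would, in place of code of your own. Each camera call takes 0.05 s, during which the arm holds its last target. There are 200 camera calls.

### The job

Set the gap of the green strip scraper: lay the orange-handled gauge flat on the steel bed and slide its blade under the scraper block, home against the brass stop. With the blade home, turn the black knob clockwise until the blade just drags, so that it takes a pull of 5 to 6 N to move it; never screw it down hard. Then prove the drag by drawing the gauge straight back about two centimetres and leave it there, still held by that light drag; do not knock the small tin about.

Things in the scene. Friction and masses are not known exactly. Their poses are not given: they have to be found in the camera images.
- gauge: Loose gap gauge, 190 mm long, 0.1 kg: orange handle 80 x 24 x 20 mm (along its x, y, z) and a steel blade 110 x 26 x 4 mm that runs on from it along +x. Both are flat underneath, on one plane. Origin: underside of the handle's middle; x points to the blade's tip, z up.
- blade_tip (a point): Middle of the gauge blade's free end: 150 mm along x from the gauge's origin, 2 mm above its underside.
- bed: Fixed flat steel bed, top 20 mm above the bench. Origin on the screw axis, at bench height; x along the bed, away from its open end. It reaches from x = -190 to +70 mm, y = -35 to +35. The gauge enters from the -x end, along +x. On it a brass stop, 10 mm high, front face at x = +30 mm: when home, the gauge has its blade tip at x = +30 and its origin at x = -120 mm.
- head: Fixed green C-frame on the bed, same origin and axes as the bed. Column behind the stop (x = 47 to 79 mm), up to 105 mm above the bench; its arm, 44 mm wide, reaches forward to x = -22 mm, 79 to 105 mm above the bench. Under it, on the screw axis, hangs the steel scraper block (16 mm along x, 50 mm along y).
- knob (a point): Centre of the round black knob on top, 39 mm diameter, 114 to 142 mm above the bench; this point is on the screw axis at 128 mm. Clockwise from above lowers the scraper block 3 mm per rad. The knob keeps its height and stays where it is left; turning takes 0.2 N m, plus 0.003 N m per N of nip.
- gap (a point): Point on the screw axis on the bed's top, axes as the bed. At the start the scraper block stands 3 to 7.2 mm above a blade lying here (1.0 to 2.4 rad of turning; how much is not known). After touching, a spring in it adds about 8 N of nip per mm. Friction is 0.17 to 0.23 on each face of the blade: sliding drag is about 0.4 times the nip, read a little less at rest.
- small_tin: Bystander: small dark closed tin, 53 mm diameter, 50 mm high, standing on the bench beside the scraper. Origin under its middle.
Things that resemble listed ones, but are neither listed nor needed, are in the scene too. Of the things that look like the gauge, the middle-sized one is meant.

How it is judged:
By the outcome, as a careful person would: the job done as asked, in the order asked, and still so for the second after the job is handed in, with the robot touching nothing.
It also fails if it takes over 72 s, if anything falls off the work surface, if the arm or the gripper's body presses on something with over 40 N, if the wrist force passes 120 N, or if a joint passes its speed limit or range.

## Working session

There is one attempt and no reset: what is moved stays moved. The work goes in short steps, Python scripts to look and compute and a tool call to move; the robot and the scene stay as the last step left them, time stands still between calls to the robot, and variables do not carry over. Pictures are saved under pics/ and viewed, at most 10 in all, crops included, and the job is handed in when it is done.

Besides the shell and the picture viewer there is one more tool, called after "Request:" by a JSON object that holds its "fn" and its "kwargs". arm_command: Moves the arm, as the interface text tells. Its arguments: {"type":"object","properties":{"rows":{"type":"array"},"squeeze":{"type":"number"}},"required":["rows"]}

```bash
mkdir -p pics; cat > h.py <<'E'
import numpy as np, cv2
from workcell import env
def grab(n):
    s=env.state(); f=env.grab_frame(n); f['s']=s; return f
def foc(f): return 240/np.tan(np.radians(f['fov_y']/2))
def cloud(f):
    z=f['z_map'].astype(float); v,u=np.mgrid[:480,:640]; F=foc(f)
    P=np.stack([(u-f['cx'])/F*z,(v-f['cy'])/F*z,z],-1)
    return (P-np.array(f['t']))@np.array(f['R'])
def proj(f,X):
    c=np.array(X)@np.array(f['R']).T+f['t']; F=foc(f)
    return np.stack([c[...,0]/c[...,2]*F+f['cx'],c[...,1]/c[...,2]*F+f['cy']],-1)
E
python3 - <<'E'
from h import *
import pickle
for n in ('top','side'):
    f=grab(n); pickle.dump(f,open(n+'.pkl','wb')); cv2.imwrite(f'pics/{n}.png',f['img'])
print(env.state())
E
```

```text
{'time_s': 0.1, 'qpos': array([-7.72365012e+01,  1.83477012e+01,  8.96982632e+01, -3.88322406e-04,
        7.20450016e+01, -1.14547892e+00]), 'qvel': array([ 0.02602416, -0.0594022 , -0.14483157,  0.07016017, -0.01757076,
       -0.05343861]), 'effort': array([ 1.26889149e-04, -4.13333094e+01, -2.32508934e+01,  7.29175843e-02,
        4.21757600e-02, -6.47381898e-05]), 'ee_pos': array([ 138.12230775, -557.70181679,  213.21495066]), 'ee_rot': array([-1.79909045e+02, -1.44935955e-03,  1.39090966e+01]), 'force': array([-0.2117908 ,  0.07619038, -1.15107647]), 'torque': array([ 0.02859389,  0.02060652, -0.00778204]), 'gripper_force': 0.0, 'gripper_width': 91.00589038735632}
```

View pics/top.png

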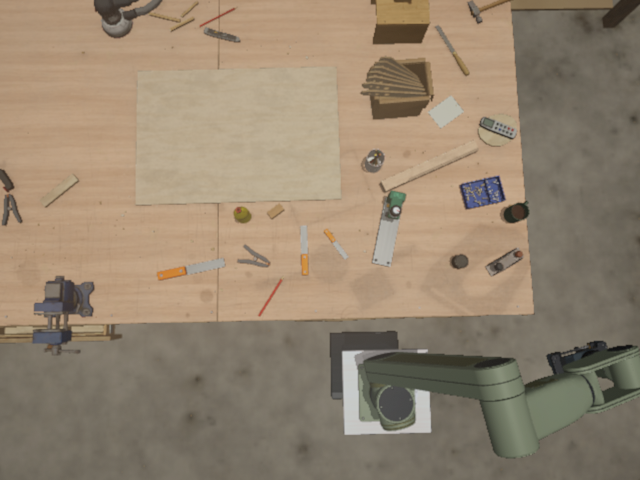

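View pics/side.png

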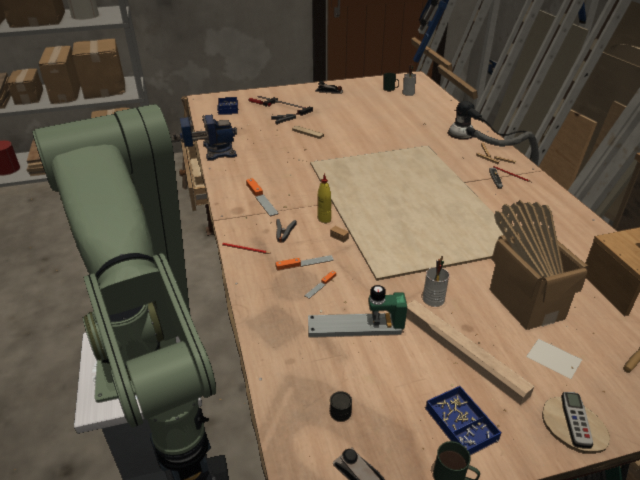

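Three things look like the gauge in the top view: a large one (190,270), a middle-sized one (304,250) and a small one (335,243), so I choose (304,250). The bed and head are at (390,225) and the tin is at (459,262). Next I check sizes and take a close crop.

```bash
python3 - <<'E'
from h import *
import pickle
f=pickle.load(open('top.pkl','rb')); C=cloud(f); img=f['img']
hsv=cv2.cvtColor(img,cv2.COLOR_BGR2HSV)
m=((hsv[...,0]<16)&(hsv[...,1]>190)&(hsv[...,2]>150)).astype('uint8')
n,l,st,c=cv2.connectedComponentsWithStats(m)
for i in range(1,n):
    if st[i,4]>15:
        r=cv2.minAreaRect(np.argwhere(l==i)[:,::-1].astype('float32')); P=C[l==i]; print(c[i],st[i,4],r,P.mean(0).round(1),np.median(P[:,2]))
for uv in [(304,226),(304,245),(304,265),(383,250),(376,262),(392,262),(385,220),(396,210),(396,200),(459,262),(374,160)]: print(uv,C[uv[1],uv[0]].round(1))
a=cv2.resize(img[175:285,280:420],None,fx=5.5,fy=5.4,interpolation=cv2.INTER_CUBIC);cv2.imwrite('pics/crop.png',a)
print(foc(f),f['R'],f['t'])
E
```

```text
(304, 226) [622.5 289.9   2.5]
(304, 245) [548.4 291.2   8.8]
(304, 265) [471.6 292.5  17.8]
(383, 250) [522.2  -8.   16.2]
(376, 262) [477.1  20.4  17.2]
(392, 262) [477.5 -43.7  -5. ]
(385, 220) [636.3 -19.3  21.6]
(396, 210) [651.5 -41.3 144.6]
(396, 200) [695.3 -49.3 108.2]
(459, 262) [ 468.4 -285.9   44.8]
(374, 160) [856.2  21.5  77.3]
491.21527136747716 [[-0.02246104 -0.99966859  0.01257836]
 [-0.9915683   0.02066941 -0.12792609]
 [ 0.12762371 -0.01534566 -0.99170394]] [ 245.8130458   565.18264564 1811.90378105]
```

View pics/crop.png

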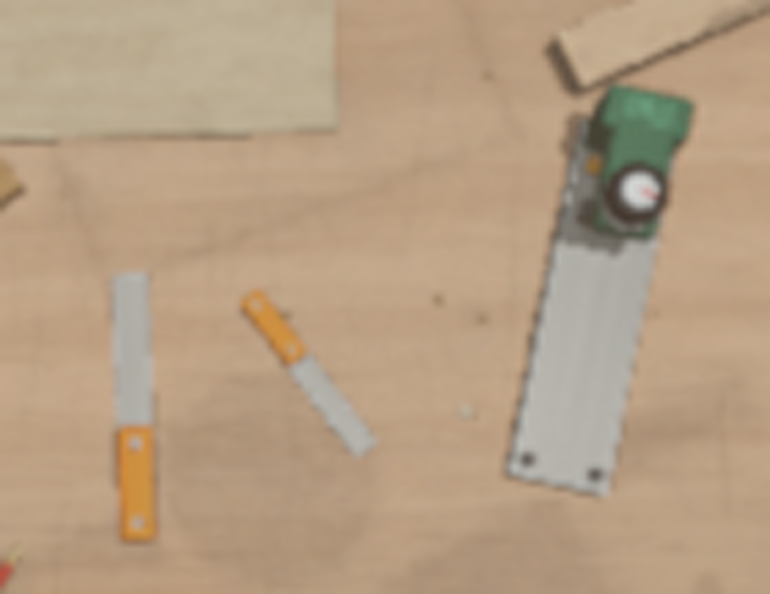

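Middle gauge confirmed: blade tip at crop (130,272), handle end at (138,540). The knob top is at crop (638,192), and the bed's open-end corners are at (507,475) and (608,494). Now I convert these to world positions.

```bash
cat >> h.py <<'E'
def ray(f,uv,z):
    R=np.array(f['R']);t=np.array(f['t']);F=foc(f)
    d=R.T@np.array([(uv[0]-f['cx'])/F,(uv[1]-f['cy'])/F,1]); o=-R.T@t
    return o+d*(z-o[2])/d[2]
def wristcal(f):
    from scipy.spatial.transform import Rotation as Ro
    T=np.array(f['T_tool_cam']); Rt=Ro.from_euler('xyz',f['s']['ee_rot'],degrees=True).as_matrix()
    Rw=Rt@T[:3,:3]; o=Rt@T[:3,3]+f['s']['ee_pos']; f['R']=Rw.T; f['t']=-Rw.T@o; return f
def goto(p,yaw,s=None):
    "delta in tool frame from the pose measured"
    s=s or env.state(); y=np.radians(s['ee_rot'][2]); d=np.array(p)-s['ee_pos']
    dx=[np.cos(y)*d[0]+np.sin(y)*d[1], np.sin(y)*d[0]-np.cos(y)*d[1], -d[2]]
    r=-((yaw-s['ee_rot'][2]+180)%360-180)
    print('delta',np.round(dx,1),'roll',round(r/5,2))
E
python3 - <<'E'
from h import *
import pickle
f=pickle.load(open('top.pkl','rb'))
k=lambda a,b:(a/5.5+280-.4,b/5.4+175-.4)
tip=ray(f,k(130,272),4);he=ray(f,k(138,540),20);j=ray(f,k(136,428),20)
print(tip,j,he)
g=he+0; d=(tip-he)[:2]; print('gauge yaw',np.degrees(np.arctan2(d[1],d[0])),np.linalg.norm(d))
a=ray(f,k(507,475),20);b=ray(f,k(608,494),20);kn=ray(f,k(638,192),142);print(a,b,kn)
m=(a+b)/2; d=(kn-m)[:2];print('bed',np.degrees(np.arctan2(d[1],d[0])),np.linalg.norm(d),np.linalg.norm(a-b))
goto([470,292.5,220],-1); print(np.array(f.get('T_tool_cam',0)))
w=env.grab_frame('wrist');print(w['T_tool_cam'],w['fov_y'])
E
```

```text
[626.32718935 292.75857056   4.        ] [513.48690168 290.40098793  20.        ] [435.32515598 290.49188724  20.        ]
gauge yaw 0.6799157537268651 191.01548263924872
[475.13651558  36.80854164  20.        ] [460.37022096 -32.0034815   20.        ] [651.49235098 -40.30033187 142.        ]
bed -13.083865660791949 188.6360203796965 70.37853355170131
delta [ 526.5 -745.5   -6.8] roll 2.98
0
[[ 3.90666172e-04 -9.60882093e-01 -2.76957491e-01  7.98350052e+01]
 [ 9.99999464e-01  1.09962689e-04  1.02905606e-03  4.54492796e-01]
 [-9.58346552e-04 -2.76957744e-01  9.60881621e-01 -1.69558408e+02]
 [ 0.00000000e+00  0.00000000e+00  0.00000000e+00  1.00000000e+00]] 59.55252348330144
```

Request:
{"fn": "arm_command", "kwargs": {"rows": [{"delta_pos":[530,-745,0],"roll":3,"jaw":60},{"delta_pos":[530,-745,0],"roll":3,"jaw":60},{"delta_pos":[530,-745,0],"roll":3,"jaw":60},{"delta_pos":[530,-745,0],"roll":3,"jaw":60},{"delta_pos":[530,-745,0],"roll":3,"jaw":60},{"delta_pos":[530,-745,0],"roll":3,"jaw":60},{"delta_pos":[530,-745,0],"roll":3,"jaw":60},{"delta_pos":[530,-745,0],"roll":3,"jaw":60},{"delta_pos":[530,-745,0],"roll":3,"jaw":60},{"delta_pos":[530,-745,0],"roll":3,"jaw":60},{"delta_pos":[530,-745,0],"roll":3,"jaw":60},{"delta_pos":[530,-745,0],"roll":3,"jaw":60},{"delta_pos":[530,-745,0],"roll":3,"jaw":60},{"delta_pos":[530,-745,0],"roll":3,"jaw":60},{"delta_pos":[530,-745,0],"roll":3,"jaw":60},{"delta_pos":[530,-745,0],"roll":3,"jaw":60},{"delta_pos":[530,-745,0],"roll":3,"jaw":60},{"delta_pos":[530,-745,0],"roll":3,"jaw":60},{"delta_pos":[530,-745,0],"roll":3,"jaw":60},{"delta_pos":[530,-745,0],"roll":3,"jaw":60}]}}

```text
time_s: 1.82
ee_pos: [443.9, 219.3, 213.7]
ee_rot: [180.0, 0.0, -1.0]
force: [0.3, -1.7, 0.4]
gripper_width: 54.4
gripper_force: 0.0
```

Request:
{"fn": "arm_command", "kwargs": {"rows": [{"delta_pos":[25,-70,0],"roll":0,"jaw":60},{"delta_pos":[25,-70,0],"roll":0,"jaw":60},{"delta_pos":[25,-70,0],"roll":0,"jaw":60},{"delta_pos":[25,-70,0],"roll":0,"jaw":60}]}}

```text
time_s: 2.15
ee_pos: [470.1, 287.7, 212.9]
ee_rot: [179.9, 0.1, -1.0]
force: [0.5, -0.1, -0.1]
gripper_width: 54.6
gripper_force: 0.0
```

```bash
python3 - <<'E'
from h import *
f=wristcal(grab('wrist')); cv2.imwrite('pics/w1.png',f['img']); print(f['s']['ee_pos'],f['s']['ee_rot'],f['s']['qpos'])
import pickle; pickle.dump(f,open('w1.pkl','wb'))
C=cloud(f); hsv=cv2.cvtColor(f['img'],cv2.COLOR_BGR2HSV)
m=(hsv[...,0]<20)&(hsv[...,1]>170)&(C[...,2]>12)&(C[...,2]<28)&(abs(C[...,1]-291)<30)
P=C[m]; print(len(P),P[:,2].mean()); print(cv2.minAreaRect(P[:,:2].astype('float32')))
print(np.percentile(P,[1,99],axis=0))
E
```

```text
[470.06844288 287.68839767 212.88157767] [ 1.79923451e+02  8.83791608e-02 -9.52650078e-01] [ 3.02834999e+01  1.62615871e+01  9.27817739e+01 -2.07438681e-02
  7.10719035e+01  1.21242840e+02]
1488 18.423759680304403
((476.7923278808594, 291.9216003417969), (78.34989929199219, 22.416887283325195), 0.8969493508338928)
[[438.82934808 280.97899417  16.33001806]
 [512.94969352 302.44715265  20.12822193]]
```

View pics/w1.png

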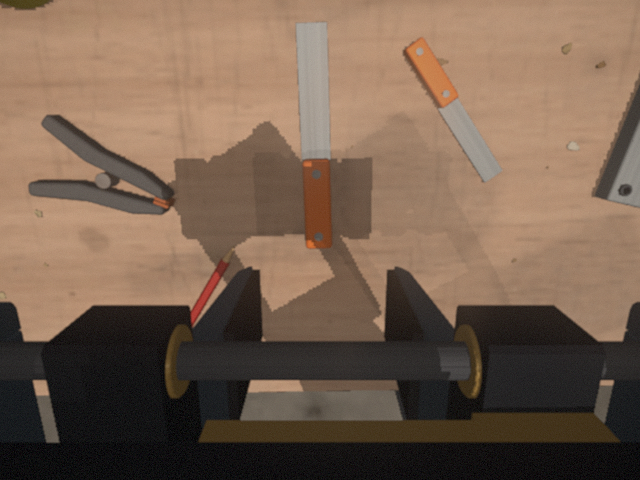

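The wrist view shows the gauge handle at (317,203), the blade tip at (312,22), and the small one off to the right at (430,75). The grasp is clear, so I descend.

Request:
{"fn": "arm_command", "kwargs": {"rows": [{"delta_pos":[6.5,-4,40],"roll":-0.4,"jaw":60},{"delta_pos":[6.5,-4,80],"roll":-0.4,"jaw":60},{"delta_pos":[6.5,-4,120],"roll":-0.4,"jaw":60},{"delta_pos":[6.5,-4,160],"roll":-0.4,"jaw":60},{"delta_pos":[6.5,-4,190],"roll":-0.4,"jaw":60},{"delta_pos":[6.5,-4,203],"roll":-0.4,"jaw":60},{"delta_pos":[6.5,-4,209],"roll":-0.4,"jaw":60},{"delta_pos":[6.5,-4,209],"roll":-0.4,"jaw":60},{"delta_pos":[6.5,-4,209],"roll":-0.4,"jaw":60}]}}

```text
time_s: 2.95
ee_pos: [477.4, 290.0, 6.0]
ee_rot: [-180.0, -0.1, 0.9]
force: [-0.2, -1.1, 0.7]
gripper_width: 54.8
gripper_force: 0.0
```

Request:
{"fn": "arm_command", "kwargs": {"rows": [{"delta_pos":[0,0,0],"roll":0,"jaw":20},{"delta_pos":[0,0,0],"roll":0,"jaw":20},{"delta_pos":[0,0,0],"roll":0,"jaw":20},{"delta_pos":[0,0,0],"roll":0,"jaw":20},{"delta_pos":[0,0,0],"roll":0,"jaw":20},{"delta_pos":[0,0,0],"roll":0,"jaw":20}], "squeeze": 25}}

```text
time_s: 3.45
ee_pos: [477.0, 290.7, 5.4]
ee_rot: [-180.0, -0.0, 0.9]
force: [-0.8, -0.1, 3.3]
gripper_width: 23.9
gripper_force: 25.0
```

Request:
{"fn": "arm_command", "kwargs": {"rows": [{"delta_pos":[0,0,-30],"roll":0,"jaw":20},{"delta_pos":[0,0,-70],"roll":0,"jaw":20},{"delta_pos":[0,30,-95],"roll":0.5,"jaw":20},{"delta_pos":[0,70,-95],"roll":1,"jaw":20},{"delta_pos":[0,110,-95],"roll":1.5,"jaw":20},{"delta_pos":[0,150,-95],"roll":2,"jaw":20},{"delta_pos":[0,190,-95],"roll":2.7,"jaw":20},{"delta_pos":[0,230,-95],"roll":2.7,"jaw":20},{"delta_pos":[0,265,-95],"roll":2.7,"jaw":20},{"delta_pos":[0,285,-95],"roll":2.7,"jaw":20},{"delta_pos":[0,292,-95],"roll":2.7,"jaw":20},{"delta_pos":[0,292,-95],"roll":2.7,"jaw":20},{"delta_pos":[0,292,-95],"roll":2.7,"jaw":20}]}}

```text
time_s: 4.53
ee_pos: [481.3, -1.1, 99.8]
ee_rot: [-180.0, 0.0, -12.6]
force: [-0.1, 0.4, -1.5]
gripper_width: 23.6
gripper_force: 25.0
```

```bash
python3 - <<'E'
from h import *
f=wristcal(grab('wrist')); cv2.imwrite('pics/w2.png',f['img']); print(f['s']['ee_pos'],f['s']['ee_rot'],f['s']['qpos'],f['s']['force'])
import pickle; pickle.dump(f,open('w2.pkl','wb'))
E
```

```text
[481.30605934  -1.0691247   99.78278751] [-1.79977444e+02  2.99451111e-02 -1.26300558e+01] [-1.51585104e+00  1.62097829e+01  1.11160107e+02  3.51013237e-02
  5.26551510e+01  1.01092912e+02] [-0.05106928  0.40100508 -1.51883981]
```

View pics/w2.png

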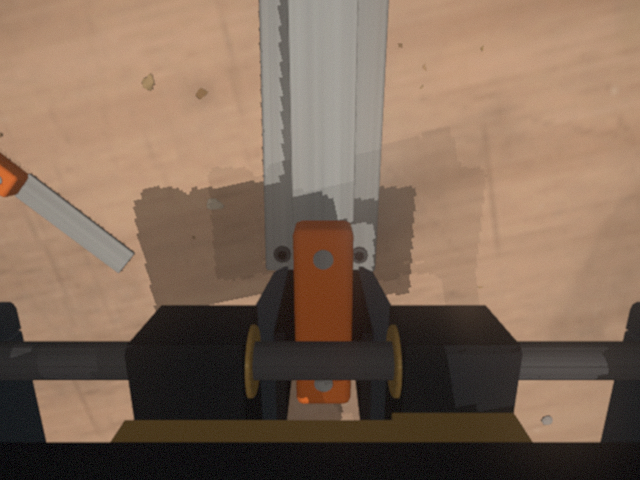

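```bash
python3 - <<'E'
from h import *
import pickle
f=pickle.load(open('w2.pkl','rb')); C=cloud(f)
m=(C[...,2]>14)&(C[...,2]<25)
# row-wise extents of bed top by depth
L=[];Rr=[]
for r in range(5,180,5):
    c=np.where(m[r])[0]
    if len(c)>20: L.append(ray(f,(c[0],r),20)[:2]);Rr.append(ray(f,(c[-1],r),20)[:2])
L=np.array(L);Rr=np.array(Rr)
for Q in (L,Rr):
    p=np.polyfit(Q[:,0],Q[:,1],1); print(np.degrees(np.arctan(p[0])),np.polyval(p,[500,600,651.5]),len(Q))
    vx,vy,x0,y0=cv2.fitLine(Q.astype('float32'),cv2.DIST_HUBER,0,.01,.01).ravel(); print(np.degrees(np.arctan2(vy,vx)),y0+vy/vx*(600-x0))
for r in (10,80,150): print([ (u,C[r,u].round(1).tolist()) for u in (275,320,372)])
# blade
b=(C[...,2]>80)&(C[...,2]<110); rr,cc=np.where(b[:200]); 
for r in (20,150):
    c=np.where(b[r])[0]; print(r,c[0],c[-1],C[r,c[0]],C[r,c[-1]])
w=f; print([ray(w,p,20)for p in ((282,254),(360,256))])
E
```

```text
-17.095496550400995 [41.9845001  11.22908682 -4.60995102] 35
-13.407426 7.8877535
-13.402557248467968 [-38.71455646 -62.54263348 -74.81409314] 35
-13.37905 -62.535645
[(275, [619.8, -5.7, 18.9]), (320, [597.2, -25.9, 97.4]), (372, [608.5, -56.5, 18.6])]
[(275, [585.7, 3.1, 18.7]), (320, [573.8, -20.6, 96.1]), (372, [573.8, -49.8, 19.3])]
[(275, [548.4, 12.7, 18.7]), (320, [548.0, -14.8, 98.3]), (372, [536.2, -42.6, 20.4])]
20 288 356 [596.7289452  -13.5721789   96.66854401] [591.13363013 -38.21765107  97.05846785]
150 291 354 [550.44205543  -3.34409375  96.76497634] [544.80287255 -28.19407621  95.62804145]
[array([485.84442367,  24.13603605,  20.        ]), array([473.92302651, -23.15497942,  20.        ])]
```

Request:
{"fn": "arm_command", "kwargs": {"rows": [{"delta_pos":[0,-1.5,25],"roll":0.2,"jaw":20},{"delta_pos":[0,-1.5,50],"roll":0.2,"jaw":20},{"delta_pos":[0,-1.5,64],"roll":0.2,"jaw":20},{"delta_pos":[0,-1.5,70],"roll":0.2,"jaw":20},{"delta_pos":[0,-1.5,73],"roll":0.2,"jaw":20},{"delta_pos":[0,-1.5,74],"roll":0.2,"jaw":20},{"delta_pos":[0,-1.5,74],"roll":0.2,"jaw":20},{"delta_pos":[0,-1.5,74],"roll":0.2,"jaw":20}]}}

```text
time_s: 5.25
ee_pos: [482.6, 0.2, 26.8]
ee_rot: [-180.0, -0.1, -13.6]
force: [-0.4, -0.2, -1.3]
gripper_width: 23.9
gripper_force: 25.0
```

```bash
python3 - <<'E'
from h import *
s=env.state();print(s['force'],s['torque'],s['ee_pos'],s['ee_rot'])
f=wristcal(grab('wrist')); cv2.imwrite('pics/w3.png',f['img'])
C=cloud(f)
for r in (20,60,100,150,200): print(r,[C[r,u].round(1).tolist() for u in (275,300,320,345,372)])
E
```

```text
[-0.3772945  -0.16501103 -1.25632766] [ 0.02630309  0.04184695 -0.06581339] [4.82590025e+02 2.21488281e-01 2.67952363e+01] [-1.79978172e+02 -1.12767369e-01 -1.35672629e+01]
20 [[600.2, -9.2, 18.5], [596.7, -18.5, 24.3], [595.1, -25.7, 23.5], [592.7, -34.7, 24.8], [591.3, -45.2, 19.2]]
60 [[586.3, -5.5, 19.5], [583.4, -15.1, 23.9], [581.6, -22.5, 23.8], [579.3, -31.7, 24.8], [577.5, -42.4, 18.9]]
100 [[572.0, -1.5, 19.5], [569.3, -11.5, 25.3], [567.5, -19.0, 25.0], [565.3, -28.6, 23.6], [562.9, -39.3, 19.3]]
150 [[553.1, 3.6, 20.1], [550.8, -6.7, 23.8], [548.9, -14.5, 23.5], [546.7, -24.3, 24.8], [543.6, -35.4, 18.7]]
200 [[532.8, 9.2, 19.5], [531.2, -1.7, 24.8], [529.2, -9.7, 24.6], [526.6, -19.8, 23.8], [523.1, -31.1, 19.5]]
```

View pics/w3.png

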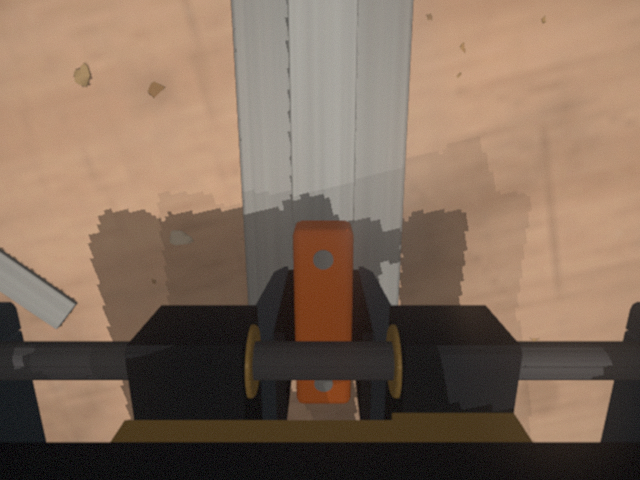

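Blade is flat, centred and aligned on the bed (blade edges 290 and 356, bed edges 238 and 411 at row 5). Sliding in.

Request:
{"fn": "arm_command", "kwargs": {"rows": [{"delta_pos":[0,0,1],"roll":0,"jaw":20},{"delta_pos":[8,0,1.5],"roll":0,"jaw":20},{"delta_pos":[18,0,1.5],"roll":0,"jaw":20},{"delta_pos":[28,0,1.5],"roll":0,"jaw":20},{"delta_pos":[38,0,1.5],"roll":0,"jaw":20},{"delta_pos":[45,0,1.5],"roll":0,"jaw":20},{"delta_pos":[48,0,1.5],"roll":0,"jaw":20},{"delta_pos":[48,0,1.5],"roll":0,"jaw":20}]}}

```text
time_s: 5.97
ee_pos: [531.0, -11.8, 25.3]
ee_rot: [-180.0, -0.2, -13.6]
force: [0.9, -0.9, 4.9]
gripper_width: 23.7
gripper_force: 25.0
```

Request:
{"fn": "arm_command", "kwargs": {"rows": [{"delta_pos":[1,0,0],"roll":0,"jaw":20},{"delta_pos":[2,0,0],"roll":0,"jaw":20},{"delta_pos":[3,0,0],"roll":0,"jaw":20},{"delta_pos":[4,0,0],"roll":0,"jaw":20},{"delta_pos":[4,0,0],"roll":0,"jaw":20}]}}

```text
time_s: 6.38
ee_pos: [533.7, -12.5, 25.3]
ee_rot: [-180.0, -0.1, -13.6]
force: [-0.8, -0.5, 6.3]
gripper_width: 23.9
gripper_force: 25.0
```

Request:
{"fn": "arm_command", "kwargs": {"rows": [{"delta_pos":[1,0,0],"roll":0,"jaw":20},{"delta_pos":[2,0,0],"roll":0,"jaw":20},{"delta_pos":[2,0,0],"roll":0,"jaw":20}]}}

```text
time_s: 6.63
ee_pos: [535.7, -13.0, 25.3]
ee_rot: [-180.0, -0.1, -13.6]
force: [-0.6, 0.0, 6.9]
gripper_width: 24.0
gripper_force: 25.0
```

Request:
{"fn": "arm_command", "kwargs": {"rows": [{"delta_pos":[1,0,0],"roll":0,"jaw":20},{"delta_pos":[2,0,0],"roll":0,"jaw":20},{"delta_pos":[2,0,0],"roll":0,"jaw":20}]}}

```text
time_s: 6.88
ee_pos: [537.6, -13.4, 25.3]
ee_rot: [-180.0, -0.1, -13.6]
force: [-1.2, 0.1, 6.6]
gripper_width: 23.8
gripper_force: 25.0
```

Request:
{"fn": "arm_command", "kwargs": {"rows": [{"delta_pos":[1,0,0],"roll":0,"jaw":20},{"delta_pos":[2,0,0],"roll":0,"jaw":20},{"delta_pos":[2,0,0],"roll":0,"jaw":20}]}}

```text
time_s: 7.13
ee_pos: [537.6, -13.5, 25.3]
ee_rot: [-180.0, 0.1, -13.6]
force: [-4.9, 2.7, 10.7]
gripper_width: 23.6
gripper_force: 25.0
```

Request:
{"fn": "arm_command", "kwargs": {"rows": [{"delta_pos":[1,0,0],"roll":0,"jaw":20},{"delta_pos":[2,0,0],"roll":0,"jaw":20},{"delta_pos":[2,0,0],"roll":0,"jaw":20}]}}

```text
time_s: 7.38
ee_pos: [537.7, -13.5, 25.2]
ee_rot: [180.0, 0.4, -13.6]
force: [-8.2, 3.5, 12.8]
gripper_width: 23.8
gripper_force: 25.0
```

Request:
{"fn": "arm_command", "kwargs": {"rows": [{"delta_pos":[-2,0,-0.5],"roll":0,"jaw":20},{"delta_pos":[-3.5,0,-0.5],"roll":0,"jaw":20},{"delta_pos":[-3.5,0,-0.5],"roll":0,"jaw":20},{"delta_pos":[-3.5,0,-0.5],"roll":0,"jaw":50},{"delta_pos":[-3.5,0,-0.5],"roll":0,"jaw":50},{"delta_pos":[-3.5,0,-0.5],"roll":0,"jaw":50},{"delta_pos":[-3.5,0,-40],"roll":0,"jaw":50},{"delta_pos":[-3.5,0,-80],"roll":0,"jaw":50},{"delta_pos":[-3.5,0,-120],"roll":0,"jaw":50},{"delta_pos":[10,0,-160],"roll":0,"jaw":80},{"delta_pos":[30,0,-190],"roll":0,"jaw":80},{"delta_pos":[45,0,-200],"roll":0,"jaw":80},{"delta_pos":[45,0,-200],"roll":0,"jaw":80},{"delta_pos":[45,0,-200],"roll":0,"jaw":80}]}}

```text
time_s: 8.55
ee_pos: [583.9, -24.8, 224.0]
ee_rot: [180.0, 0.0, -13.6]
force: [0.8, 0.4, 0.3]
gripper_width: 72.9
gripper_force: 0.0
```

```bash
python3 - <<'E'
from h import *
f=wristcal(grab('wrist')); cv2.imwrite('pics/w4.png',f['img']); print(f['s']['ee_pos'],f['s']['ee_rot'],f['s']['qpos'])
C=cloud(f); m=(C[...,2]>133)&(C[...,2]<150)&(f['z_map']>80)&(abs(C[...,0]-652)<40)&(abs(C[...,1]+40)<40)
P=C[m]; print(len(P),P[:,2].mean(),cv2.minEnclosingCircle(P[:,:2].astype('float32')),P.mean(0))
import pickle; pickle.dump(f,open('w4.pkl','wb'))
E
```

```text
[583.85507701 -24.79013035 224.02170564] [ 1.79993643e+02  2.81709311e-02 -1.36083090e+01] [-3.55810471e+00  1.88380485e+01  8.73878632e+01 -1.39873524e-03
  7.38029363e+01  1.00050593e+02]
3590 140.54639487559842 ((654.052978515625, -40.144378662109375), 20.64559555053711) [654.37168204 -40.27439204 140.54639488]
```

View pics/w4.png

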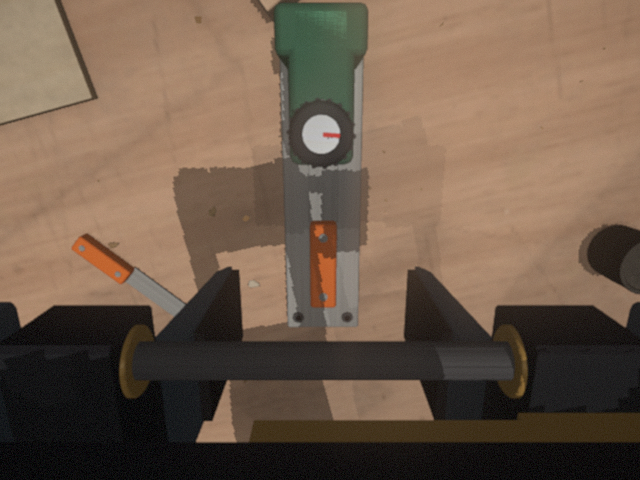

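The knob centre is at (321,133), its red mark points image-right, and the gauge handle is straight in line on the bed. The tin is at (615,255), well clear.

Request:
{"fn": "arm_command", "kwargs": {"rows": [{"delta_pos":[35,-0.7,20],"roll":-1.4,"jaw":80},{"delta_pos":[72,-1.4,34],"roll":-2.8,"jaw":80},{"delta_pos":[72,-1.4,34],"roll":-4.2,"jaw":80},{"delta_pos":[72,-1.4,34],"roll":-5.6,"jaw":80},{"delta_pos":[72,-1.4,34],"roll":-7,"jaw":80},{"delta_pos":[72,-1.4,34],"roll":-8.4,"jaw":80},{"delta_pos":[72,-1.4,34],"roll":-9.8,"jaw":80},{"delta_pos":[72,-1.4,34],"roll":-11.2,"jaw":80},{"delta_pos":[72,-1.4,34],"roll":-12.6,"jaw":80},{"delta_pos":[72,-1.4,34],"roll":-14,"jaw":80},{"delta_pos":[72,-1.4,34],"roll":-15.4,"jaw":80},{"delta_pos":[72,-1.4,34],"roll":-16.8,"jaw":80},{"delta_pos":[72,-1.4,34],"roll":-18.2,"jaw":80},{"delta_pos":[72,-1.4,34],"roll":-19.6,"jaw":80},{"delta_pos":[72,-1.4,34],"roll":-21,"jaw":80},{"delta_pos":[72,-1.4,34],"roll":-22.4,"jaw":80},{"delta_pos":[72,-1.4,34],"roll":-23.8,"jaw":80},{"delta_pos":[72,-1.4,34],"roll":-25.2,"jaw":80},{"delta_pos":[72,-1.4,34],"roll":-26.6,"jaw":80},{"delta_pos":[72,-1.4,34],"roll":-28,"jaw":80}]}}

```text
time_s: 10.27
ee_pos: [652.0, -39.8, 188.1]
ee_rot: [-179.8, -0.2, 126.8]
force: [0.3, -0.2, 1.2]
gripper_width: 72.9
gripper_force: 0.0
```

```bash
python3 - <<'E'
from h import *
s=env.state();print(s['ee_pos'],s['ee_rot'],s['qpos'],s['torque'])
goto([654.1,-40.5,119],s['ee_rot'][2])
E
```

```text
[652.03030753 -39.83631834 188.10913229] [-179.77858986   -0.19407037  126.77001021] [-4.50479055e+00  2.64498393e+01  8.06041191e+01 -2.13541585e-04
  7.32404657e+01 -4.12751136e+01] [ 0.04015535 -0.16518026 -0.00807849]
delta [-1.8  1.3 69.1] roll -0.0
```

Request:
{"fn": "arm_command", "kwargs": {"rows": [{"delta_pos":[-2,1.3,20],"roll":-1.4,"jaw":80},{"delta_pos":[-2,1.3,40],"roll":-2.8,"jaw":80},{"delta_pos":[-2,1.3,58],"roll":-3,"jaw":80},{"delta_pos":[-2,1.3,66],"roll":-3,"jaw":80},{"delta_pos":[-2,1.3,69],"roll":-3,"jaw":80},{"delta_pos":[-2,1.3,69],"roll":-3,"jaw":80},{"delta_pos":[-2,1.3,69],"roll":-3,"jaw":80}]}}

```text
time_s: 10.85
ee_pos: [656.5, -41.0, 121.8]
ee_rot: [180.0, 0.0, 141.4]
force: [0.1, -0.5, 1.1]
gripper_width: 73.5
gripper_force: 0.0
```

Request:
{"fn": "arm_command", "kwargs": {"rows": [{"delta_pos":[0,0,0],"roll":0,"jaw":30},{"delta_pos":[0,0,0],"roll":0,"jaw":30},{"delta_pos":[0,0,0],"roll":0,"jaw":30},{"delta_pos":[0,0,0],"roll":0,"jaw":30},{"delta_pos":[0,0,0],"roll":0,"jaw":30},{"delta_pos":[0,0,0],"roll":0,"jaw":30}], "squeeze": 35}}

```text
time_s: 11.35
ee_pos: [655.3, -42.5, 121.7]
ee_rot: [-179.8, 0.0, 141.5]
force: [-3.2, -4.3, 2.6]
gripper_width: 38.3
gripper_force: 35.0
```

```bash
python3 - <<'E'
from h import *
s=env.state();print(s['ee_pos'],s['ee_rot'],s['qpos'],s['torque'],s['force'])
E
```

```text
[655.34524588 -42.47162767 121.69450811] [-1.79788243e+02  3.83054699e-03  1.41456067e+02] [ -4.62049843  29.33362702  85.63448258  -0.1960018   65.14701817
 -55.99400161] [-0.69764451  0.41294089  0.0677982 ] [-3.15676727 -4.28679285  2.63186782]
```

Request:
{"fn": "arm_command", "kwargs": {"rows": [{"delta_pos":[0,-1,0],"roll":0,"jaw":48},{"delta_pos":[2,-2,0],"roll":0,"jaw":48},{"delta_pos":[2,-2,0],"roll":0,"jaw":48},{"delta_pos":[2,-2,0],"roll":0,"jaw":30},{"delta_pos":[2,-2,0],"roll":0,"jaw":30},{"delta_pos":[2,-2,0],"roll":0,"jaw":30},{"delta_pos":[2,-2,0],"roll":1,"jaw":30},{"delta_pos":[2,-2,0],"roll":2,"jaw":30},{"delta_pos":[2,-2,0],"roll":3,"jaw":30},{"delta_pos":[2,-2,0],"roll":4,"jaw":30},{"delta_pos":[2,-2,0],"roll":4,"jaw":30}], "squeeze": 35}}

```text
time_s: 12.27
ee_pos: [653.1, -41.5, 121.4]
ee_rot: [-179.9, -0.0, 121.3]
force: [-1.0, -1.1, 0.9]
gripper_width: 38.2
gripper_force: 35.0
```

```bash
cat > st.py <<'E'
from h import *
s=env.state();print(s['time_s'],s['ee_pos'].round(2),s['ee_rot'][2].round(2),s['qpos'][5].round(2),s['torque'].round(3),s['force'].round(2),s['effort'][5].round(4),s['gripper_width'])
E
python3 st.py
```

```text
12.2667 [653.13 -41.52 121.4 ] 121.33 -35.95 [-0.116  0.059 -0.19 ] [-1.05 -1.1   0.87] 0.3693 38.16364975600628
```

Request:
{"fn": "arm_command", "kwargs": {"rows": [{"delta_pos":[0,0,0],"roll":1,"jaw":30},{"delta_pos":[0,0,0],"roll":2,"jaw":30},{"delta_pos":[0,0,0],"roll":3,"jaw":30}]}}

```text
time_s: 12.52
ee_pos: [652.7, -41.7, 121.4]
ee_rot: [-179.9, 0.0, 106.3]
force: [-3.9, -1.7, 1.3]
gripper_width: 38.2
gripper_force: 35.0
```

```bash
python3 st.py
```

```text
12.5167 [652.72 -41.71 121.37] 106.35 -20.96 [-0.146  0.225  0.188] [-3.92 -1.67  1.29] -0.6442 38.205486028907806
```

Request:
{"fn": "arm_command", "kwargs": {"rows": [{"delta_pos":[0,0,0],"roll":1,"jaw":30},{"delta_pos":[0,0,0],"roll":2,"jaw":30},{"delta_pos":[0,0,0],"roll":3,"jaw":30}]}}

```text
time_s: 12.77
ee_pos: [652.3, -41.8, 121.4]
ee_rot: [-179.8, 0.1, 91.4]
force: [-5.4, -1.4, 2.2]
gripper_width: 38.3
gripper_force: 35.0
```

```bash
python3 st.py
```

```text
12.7667 [652.29 -41.82 121.4 ] 91.35 -5.96 [-0.276  0.408  0.227] [-5.41 -1.4   2.21] -0.6404 38.34572152980706
```

Request:
{"fn": "arm_command", "kwargs": {"rows": [{"delta_pos":[-0.3,-1,0],"roll":0.5,"jaw":30},{"delta_pos":[-0.5,-2,0],"roll":1,"jaw":30}]}}

```text
time_s: 12.93
ee_pos: [652.0, -41.9, 121.4]
ee_rot: [179.9, -0.0, 86.5]
force: [2.7, 1.0, -0.7]
gripper_width: 38.2
gripper_force: 35.0
```

```bash
python3 st.py
```

```text
12.9333 [652.03 -41.88 121.44] 86.45 -1.14 [ 0.072 -0.418  0.247] [ 2.75  1.   -0.71] -0.2027 38.19202740959354
```

Request:
{"fn": "arm_command", "kwargs": {"rows": [{"delta_pos":[0,0,0],"roll":1,"jaw":30}]}}

```text
time_s: 13.02
ee_pos: [651.9, -41.8, 121.4]
ee_rot: [179.9, -0.0, 81.4]
force: [-0.1, 0.8, 0.1]
gripper_width: 37.9
gripper_force: 35.0
```

```bash
python3 st.py
```

```text
13.0167 [651.92 -41.81 121.43] 81.42 3.89 [-0.018 -0.085  0.226] [-0.06  0.85  0.14] -0.9243 37.93839672370365
```

Request:
{"fn": "arm_command", "kwargs": {"rows": [{"delta_pos":[0,0,0],"roll":1,"jaw":30}]}}

```text
time_s: 13.1
ee_pos: [651.7, -41.8, 121.4]
ee_rot: [180.0, -0.0, 76.3]
force: [-0.6, -0.0, 0.2]
gripper_width: 37.9
gripper_force: 35.0
```

```bash
python3 st.py
```

```text
13.1 [651.75 -41.78 121.39] 76.35 8.97 [-0.028 -0.026  0.223] [-0.59 -0.03  0.2 ] -0.6607 37.901825336080215
```

Request:
{"fn": "arm_command", "kwargs": {"rows": [{"delta_pos":[0,0,0],"roll":1,"jaw":30}]}}

```text
time_s: 13.18
ee_pos: [651.6, -41.7, 121.4]
ee_rot: [180.0, -0.0, 71.3]
force: [-0.1, 0.3, 0.4]
gripper_width: 38.3
gripper_force: 35.0
```

```bash
python3 st.py
```

```text
13.1833 [651.63 -41.74 121.41] 71.35 13.98 [-0.015  0.054  0.142] [-0.07  0.33  0.42] -0.6304 38.29468343572359
```

Request:
{"fn": "arm_command", "kwargs": {"rows": [{"delta_pos":[0,0,0],"roll":1,"jaw":30}]}}

```text
time_s: 13.27
ee_pos: [651.5, -41.7, 121.4]
ee_rot: [-180.0, 0.0, 66.3]
force: [-0.7, -0.7, 0.5]
gripper_width: 37.9
gripper_force: 35.0
```

```bash
python3 st.py
```

```text
13.2667 [651.46 -41.72 121.4 ] 66.35 18.97 [-0.016  0.082  0.214] [-0.73 -0.69  0.46] -0.6226 37.864925035803985
```

Request:
{"fn": "arm_command", "kwargs": {"rows": [{"delta_pos":[0,0,0],"roll":1,"jaw":30}]}}

```text
time_s: 13.35
ee_pos: [651.4, -41.6, 121.4]
ee_rot: [-180.0, 0.0, 61.4]
force: [-1.3, 0.2, -0.1]
gripper_width: 38.3
gripper_force: 35.0
```

```bash
python3 st.py
```

```text
13.35 [651.35 -41.63 121.42] 61.35 23.97 [-0.002  0.156  0.226] [-1.25  0.15 -0.1 ] -0.6161 38.26079699212059
```

Request:
{"fn": "arm_command", "kwargs": {"rows": [{"delta_pos":[0,0,0],"roll":1,"jaw":30}]}}

```text
time_s: 13.43
ee_pos: [651.2, -41.6, 121.4]
ee_rot: [-179.9, 0.0, 56.4]
force: [-2.1, 0.9, 0.3]
gripper_width: 37.9
gripper_force: 35.0
```

```bash
python3 st.py
```

```text
13.4333 [651.2  -41.57 121.4 ] 56.35 28.97 [0.076 0.206 0.264] [-2.1   0.93  0.27] -0.6098 37.92929184026197
```

Request:
{"fn": "arm_command", "kwargs": {"rows": [{"delta_pos":[0,0,0],"roll":1,"jaw":30}]}}

```text
time_s: 13.52
ee_pos: [651.1, -41.5, 121.4]
ee_rot: [-179.9, 0.0, 51.4]
force: [-2.5, 1.2, 1.4]
gripper_width: 38.3
gripper_force: 35.0
```

```bash
python3 st.py
```

```text
13.5167 [651.07 -41.47 121.38] 51.35 33.97 [0.024 0.251 0.265] [-2.54  1.22  1.36] -0.6033 38.256856245637024
```

Request:
{"fn": "arm_command", "kwargs": {"rows": [{"delta_pos":[0,0,0],"roll":1,"jaw":30}]}}

```text
time_s: 13.6
ee_pos: [650.9, -41.4, 121.4]
ee_rot: [-179.9, 0.0, 46.4]
force: [-2.4, 2.2, 1.6]
gripper_width: 38.2
gripper_force: 35.0
```

```bash
python3 st.py
```

```text
13.6 [650.95 -41.36 121.41] 46.35 38.97 [0.065 0.287 0.206] [-2.4   2.17  1.59] -0.5966 38.24589937183528
```

Request:
{"fn": "arm_command", "kwargs": {"rows": [{"delta_pos":[0,0,0],"roll":1,"jaw":30}]}}

```text
time_s: 13.68
ee_pos: [650.8, -41.3, 121.4]
ee_rot: [-179.9, 0.0, 41.4]
force: [-2.5, 2.6, 1.0]
gripper_width: 38.2
gripper_force: 35.0
```

```bash
python3 st.py
```

```text
13.6833 [650.83 -41.27 121.38] 41.35 43.97 [0.181 0.301 0.191] [-2.49  2.56  1.04] -0.5901 38.178738358708415
```

Request:
{"fn": "arm_command", "kwargs": {"rows": [{"delta_pos":[0,0,0],"roll":1,"jaw":30}]}}

```text
time_s: 13.77
ee_pos: [650.7, -41.2, 121.4]
ee_rot: [-179.9, 0.1, 36.4]
force: [-2.9, 2.4, 2.7]
gripper_width: 38.4
gripper_force: 35.0
```

```bash
python3 st.py
```

```text
13.7667 [650.73 -41.18 121.39] 36.35 48.97 [0.198 0.395 0.247] [-2.88  2.44  2.69] -0.5839 38.41681708271751
```

Request:
{"fn": "arm_command", "kwargs": {"rows": [{"delta_pos":[0,0,0],"roll":1,"jaw":30}]}}

```text
time_s: 13.85
ee_pos: [650.7, -41.0, 121.4]
ee_rot: [-179.9, 0.1, 31.4]
force: [-3.3, 2.3, 2.0]
gripper_width: 38.2
gripper_force: 35.0
```

```bash
python3 st.py
```

```text
13.85 [650.66 -41.03 121.41] 31.36 53.97 [0.257 0.415 0.247] [-3.32  2.32  1.96] -0.5781 38.23105530898146
```

Request:
{"fn": "arm_command", "kwargs": {"rows": [{"delta_pos":[0,0,0],"roll":1,"jaw":30}]}}

```text
time_s: 13.93
ee_pos: [650.6, -40.9, 121.4]
ee_rot: [-179.9, 0.1, 26.4]
force: [-2.7, 3.6, 2.3]
gripper_width: 38.3
gripper_force: 35.0
```

```bash
python3 st.py
```

```text
13.9333 [650.56 -40.88 121.39] 26.36 58.97 [0.318 0.428 0.289] [-2.73  3.58  2.32] -0.5717 38.32239319152477
```

Request:
{"fn": "arm_command", "kwargs": {"rows": [{"delta_pos":[0,0,0],"roll":1,"jaw":30}]}}

```text
time_s: 14.02
ee_pos: [650.5, -40.8, 121.4]
ee_rot: [-179.9, 0.1, 21.4]
force: [-3.2, 3.5, 3.1]
gripper_width: 38.4
gripper_force: 35.0
```

```bash
python3 st.py
```

```text
14.0167 [650.51 -40.77 121.37] 21.36 63.97 [0.321 0.472 0.314] [-3.18  3.51  3.12] -0.5654 38.35789525930904
```

The effort slope of 0.0063 N m per 5° matches the nip law exactly and the torque is up about 0.08, so the block touched at roughly 60–70° of turning. I back off about 28° and test the drag.

Request:
{"fn": "arm_command", "kwargs": {"rows": [{"delta_pos":[0,0,0],"roll":-1,"jaw":30},{"delta_pos":[0,0,0],"roll":-2,"jaw":30},{"delta_pos":[0,0,0],"roll":-3,"jaw":30},{"delta_pos":[0,0,0],"roll":-4,"jaw":30}]}}

```text
time_s: 14.35
ee_pos: [650.9, -41.3, 121.4]
ee_rot: [-179.9, 0.0, 41.8]
force: [-2.3, 1.4, 1.3]
gripper_width: 38.3
gripper_force: 35.0
```

```bash
python3 st.py
```

```text
14.35 [650.86 -41.27 121.38] 41.77 43.54 [ 0.06   0.341 -0.147] [-2.35  1.37  1.35] 0.6901 38.32073085220636
```

Request:
{"fn": "arm_command", "kwargs": {"rows": [{"delta_pos":[0,0,0],"roll":-1,"jaw":30}]}}

```text
time_s: 14.43
ee_pos: [650.9, -41.4, 121.4]
ee_rot: [-179.9, 0.0, 46.8]
force: [-2.7, 1.3, 1.8]
gripper_width: 38.2
gripper_force: 35.0
```

```bash
python3 st.py
```

```text
14.4333 [650.95 -41.37 121.39] 46.77 38.54 [ 0.044  0.211 -0.207] [-2.74  1.33  1.81] 0.6835 38.23829924330553
```

Request:
{"fn": "arm_command", "kwargs": {"rows": [{"delta_pos":[0,0,0],"roll":-0.6,"jaw":30},{"delta_pos":[0,0,0],"roll":-0.6,"jaw":30},{"delta_pos":[0,0,0],"roll":-0.6,"jaw":80},{"delta_pos":[0,0,0],"roll":-0.6,"jaw":80},{"delta_pos":[0,0,0],"roll":-0.6,"jaw":80}]}}

```text
time_s: 14.85
ee_pos: [652.0, -42.1, 121.4]
ee_rot: [179.9, -0.0, 49.4]
force: [-0.3, 0.8, -0.2]
gripper_width: 54.8
gripper_force: 0.0
```

```bash
python3 st.py; python3 - <<'E'
from h import *
goto([537.6,-13.5,200],-13.6)
E
```

```text
14.85 [652.03 -42.07 121.45] 49.39 35.92 [-0.047 -0.002 -0.043] [-0.35  0.83 -0.19] 0.0007 54.823043342775414
delta [ -52.8 -105.5  -78.6] roll 12.6
```

Request:
{"fn": "arm_command", "kwargs": {"rows": [{"delta_pos":[0,0,-30],"roll":0,"jaw":70},{"delta_pos":[0,0,-60],"roll":1,"jaw":60},{"delta_pos":[-13,-26,-60],"roll":2.4,"jaw":50},{"delta_pos":[-29,-58,-60],"roll":3.8,"jaw":50},{"delta_pos":[-45,-90,-60],"roll":5.2,"jaw":50},{"delta_pos":[-53,-105.5,-60],"roll":6.6,"jaw":50},{"delta_pos":[-53,-105.5,-30],"roll":8,"jaw":50},{"delta_pos":[-53,-105.5,0],"roll":9.4,"jaw":50},{"delta_pos":[-53,-105.5,20],"roll":10.8,"jaw":50},{"delta_pos":[-53,-105.5,30],"roll":12.2,"jaw":50},{"delta_pos":[-53,-105.5,40],"roll":12.6,"jaw":50},{"delta_pos":[-53,-105.5,50],"roll":12.6,"jaw":50},{"delta_pos":[-53,-105.5,50],"roll":12.6,"jaw":50}]}}

```text
time_s: 15.93
ee_pos: [535.9, -13.6, 69.7]
ee_rot: [180.0, 0.2, -13.5]
force: [0.1, 0.2, -0.4]
gripper_width: 45.6
gripper_force: 0.0
```

```bash
python3 st.py; python3 - <<'E'
from h import *
f=wristcal(grab('wrist')); C=cloud(f); hsv=cv2.cvtColor(f['img'],cv2.COLOR_BGR2HSV)
m=(hsv[...,0]<20)&(hsv[...,1]>170)&(C[...,2]>32)&(C[...,2]<48)&(abs(C[...,1]+13)<30)&(abs(C[...,0]-537)<60)
P=C[m]; print(len(P),cv2.minAreaRect(P[:,:2].astype('float32')))
goto([537.6,-13.5,26],-13.5)
E
```

```text
15.9333 [535.94 -13.58  69.67] -13.53 100.86 [0.04  0.062 0.011] [ 0.14  0.18 -0.42] 0.0397 45.61904116189513
5078 ((538.84814453125, -13.806617736816406), (22.869983673095703, 75.56917572021484), 76.6095199584961)
delta [ 1.  -0.3 44.7] roll -0.01
```

Request:
{"fn": "arm_command", "kwargs": {"rows": [{"delta_pos":[1,-0.3,20],"roll":0,"jaw":50},{"delta_pos":[1,-0.3,36],"roll":0,"jaw":50},{"delta_pos":[1,-0.3,42],"roll":0,"jaw":50},{"delta_pos":[1,-0.3,43],"roll":0,"jaw":50},{"delta_pos":[1,-0.3,43],"roll":0,"jaw":20},{"delta_pos":[1,-0.3,43],"roll":0,"jaw":20},{"delta_pos":[1,-0.3,43],"roll":0,"jaw":20},{"delta_pos":[1,-0.3,43],"roll":0,"jaw":20},{"delta_pos":[1,-0.3,43],"roll":0,"jaw":20}], "squeeze": 25}}

```text
time_s: 16.73
ee_pos: [538.7, -13.6, 29.4]
ee_rot: [-180.0, -0.1, -13.6]
force: [0.0, -0.4, 3.7]
gripper_width: 24.2
gripper_force: 25.0
```

```bash
cat >> st.py <<'E'
a=np.radians(-13.4); print('pull',s['force'][0]*np.cos(a)+s['force'][1]*np.sin(a))
E
python3 st.py
```

```text
16.7333 [538.71 -13.58  29.36] -13.6 100.94 [-0.014  0.065 -0.123] [ 0.04 -0.37  3.7 ] -0.0991 24.210455174971894
pull 0.1222387537747882
```

Request:
{"fn": "arm_command", "kwargs": {"rows": [{"delta_pos":[-0.7,0,0],"roll":0,"jaw":20}]}}

```text
time_s: 16.82
ee_pos: [538.7, -13.6, 29.4]
ee_rot: [-180.0, -0.2, -13.6]
force: [2.0, -1.3, 3.1]
gripper_width: 23.6
gripper_force: 25.0
```

```bash
python3 st.py
```

```text
16.8167 [538.71 -13.56  29.37] -13.59 100.96 [-0.172 -0.388 -0.141] [ 2.04 -1.29  3.11] -0.1144 23.6156071062133
pull 2.283846859895775
```

Request:
{"fn": "arm_command", "kwargs": {"rows": [{"delta_pos":[-0.7,0,0],"roll":0,"jaw":20}]}}

```text
time_s: 16.9
ee_pos: [538.7, -13.6, 29.4]
ee_rot: [-180.0, -0.3, -13.6]
force: [4.3, -1.3, 2.0]
gripper_width: 23.9
gripper_force: 25.0
```

```bash
python3 st.py
```

```text
16.9 [538.69 -13.56  29.38] -13.58 100.97 [-0.351 -0.633 -0.114] [ 4.34 -1.29  2.  ] -0.1241 23.906775621626785
pull 4.519834763387271
```

Request:
{"fn": "arm_command", "kwargs": {"rows": [{"delta_pos":[-0.7,0,0],"roll":0,"jaw":20}]}}

```text
time_s: 16.98
ee_pos: [538.7, -13.5, 29.4]
ee_rot: [-180.0, -0.4, -13.6]
force: [5.9, -2.7, 1.3]
gripper_width: 24.0
gripper_force: 25.0
```

```bash
python3 st.py
```

```text
16.9833 [538.66 -13.5   29.37] -13.58 100.99 [-0.445 -0.889 -0.128] [ 5.94 -2.74  1.27] -0.1328 23.951885548161307
pull 6.411021832321061
```

Request:
{"fn": "arm_command", "kwargs": {"rows": [{"delta_pos":[-0.7,0,0],"roll":0,"jaw":20}]}}

```text
time_s: 17.07
ee_pos: [538.3, -13.4, 29.4]
ee_rot: [-180.0, -0.4, -13.6]
force: [5.9, -2.4, 2.1]
gripper_width: 24.0
gripper_force: 25.0
```

```bash
python3 st.py
```

```text
17.0667 [538.34 -13.4   29.38] -13.58 100.99 [-0.372 -0.896 -0.032] [ 5.88 -2.38  2.06] -0.07 24.021475694718745
pull 6.276072250534792
```

Request:
{"fn": "arm_command", "kwargs": {"rows": [{"delta_pos":[-0.7,0,0],"roll":0,"jaw":20}]}}

```text
time_s: 17.15
ee_pos: [537.8, -13.2, 29.4]
ee_rot: [-180.0, -0.4, -13.6]
force: [6.3, -2.1, 0.5]
gripper_width: 23.9
gripper_force: 25.0
```

```bash
python3 st.py
```

```text
17.15 [537.79 -13.16  29.38] -13.57 101.0 [-0.346 -0.945 -0.038] [ 6.26 -2.08  0.51] -0.0393 23.85572284268349
pull 6.567051673474084
```

Request:
{"fn": "arm_command", "kwargs": {"rows": [{"delta_pos":[3,0,0],"roll":0,"jaw":20},{"delta_pos":[5,0,0],"roll":0,"jaw":20},{"delta_pos":[6.5,0,0],"roll":0,"jaw":20},{"delta_pos":[7.5,0,0],"roll":0,"jaw":20},{"delta_pos":[7.5,0,0],"roll":0,"jaw":20}]}}

```text
time_s: 17.57
ee_pos: [538.2, -13.4, 29.1]
ee_rot: [180.0, 0.5, -13.6]
force: [-7.9, 2.8, 14.0]
gripper_width: 23.7
gripper_force: 25.0
```

```bash
python3 st.py
```

```text
17.5667 [538.19 -13.39  29.08] -13.61 100.84 [0.64  1.33  0.008] [-7.86  2.79 14.  ] 0.0274 23.72947687087165
pull -8.297786060258288
```

Request:
{"fn": "arm_command", "kwargs": {"rows": [{"delta_pos":[0.5,0,-1.5],"roll":0,"jaw":20},{"delta_pos":[1.5,0,-1.5],"roll":0,"jaw":20},{"delta_pos":[1.5,0,-1.5],"roll":0,"jaw":20}]}}

```text
time_s: 17.82
ee_pos: [538.8, -13.8, 29.1]
ee_rot: [179.9, 0.6, -13.6]
force: [-6.2, 2.5, 5.1]
gripper_width: 23.4
gripper_force: 25.0
```

```bash
python3 st.py
```

```text
17.8167 [538.77 -13.85  29.11] -13.59 100.8 [0.449 1.056 0.067] [-6.24  2.49  5.13] 0.0455 23.40831875766423
pull -6.644562759016558
```

Request:
{"fn": "arm_command", "kwargs": {"rows": [{"delta_pos":[1,0,0],"roll":0,"jaw":20},{"delta_pos":[1,0,0],"roll":0,"jaw":20}]}}

```text
time_s: 17.98
ee_pos: [539.0, -13.9, 29.1]
ee_rot: [179.9, 0.7, -13.6]
force: [-8.1, 2.6, 6.5]
gripper_width: 24.2
gripper_force: 25.0
```

```bash
python3 st.py
```

```text
17.9833 [538.95 -13.92  29.08] -13.6 100.78 [0.533 1.32  0.064] [-8.07  2.6   6.47] 0.0524 24.16720553683378
pull -8.455153576742505
```

Request:
{"fn": "arm_command", "kwargs": {"rows": [{"delta_pos":[-2,0,0],"roll":0,"jaw":20},{"delta_pos":[-3.7,0,0],"roll":0,"jaw":20},{"delta_pos":[-3.7,0,0],"roll":0,"jaw":50},{"delta_pos":[-3.7,0,0],"roll":0,"jaw":50},{"delta_pos":[-3.7,0,0],"roll":0,"jaw":50},{"delta_pos":[-3.7,0,-40],"roll":0,"jaw":50},{"delta_pos":[-3.7,0,-80],"roll":-1.4,"jaw":60},{"delta_pos":[-3.7,0,-120],"roll":-2.8,"jaw":75},{"delta_pos":[15,0,-155],"roll":-4.2,"jaw":75},{"delta_pos":[50,0,-155],"roll":-5.6,"jaw":75},{"delta_pos":[85,-1,-155],"roll":-7,"jaw":75},{"delta_pos":[112.5,-1,-155],"roll":-8.4,"jaw":75},{"delta_pos":[112.5,-1,-155],"roll":-9.8,"jaw":75},{"delta_pos":[112.5,-1,-155],"roll":-11.2,"jaw":75},{"delta_pos":[112.5,-1,-155],"roll":-12.6,"jaw":75},{"delta_pos":[112.5,-1,-155],"roll":-12.6,"jaw":75}]}}

```text
time_s: 19.32
ee_pos: [654.2, -40.6, 184.6]
ee_rot: [-180.0, 0.0, 49.5]
force: [0.4, 1.1, -0.3]
gripper_width: 68.5
gripper_force: 0.0
```

```bash
python3 st.py; python3 - <<'E'
from h import *
goto([652.2,-40.1,121],49.3)
f=grab('top'); u=f['img'][195:235,375:420]; 
E
```

```text
19.3167 [654.2  -40.63 184.59] 49.51 35.93 [-0.009  0.022 -0.014] [ 0.43  1.06 -0.29] -0.8824 68.54395123322233
pull 0.16820468597049382
delta [-0.9 -1.9 63.6] roll 0.04
```

Request:
{"fn": "arm_command", "kwargs": {"rows": [{"delta_pos":[-0.9,-1.9,30],"roll":0,"jaw":75},{"delta_pos":[-0.9,-1.9,52],"roll":0,"jaw":75},{"delta_pos":[-0.9,-1.9,60],"roll":0,"jaw":75},{"delta_pos":[-0.9,-1.9,62],"roll":0,"jaw":75},{"delta_pos":[-0.9,-1.9,62],"roll":0,"jaw":75},{"delta_pos":[-0.9,-1.9,62],"roll":0,"jaw":30},{"delta_pos":[-0.9,-1.9,62],"roll":0,"jaw":30},{"delta_pos":[-0.9,-1.9,62],"roll":0,"jaw":30},{"delta_pos":[-0.9,-1.9,62],"roll":0,"jaw":30},{"delta_pos":[-0.9,-1.9,62],"roll":0,"jaw":30}], "squeeze": 35}}

```text
time_s: 20.2
ee_pos: [652.2, -40.0, 123.6]
ee_rot: [179.9, -0.0, 49.4]
force: [-0.8, 0.0, 2.4]
gripper_width: 38.4
gripper_force: 35.3
```

```bash
python3 st.py
```

```text
20.2 [652.22 -39.98 123.6 ] 49.41 36.09 [-0.152 -0.132 -0.045] [-0.85  0.05  2.4 ] 0.0042 38.416332527565366
pull -0.8371557505687726
```

Request:
{"fn": "arm_command", "kwargs": {"rows": [{"delta_pos":[0,0,0],"roll":-0.45,"jaw":30},{"delta_pos":[0,0,0],"roll":-0.85,"jaw":30},{"delta_pos":[0,0,0],"roll":-0.85,"jaw":30}]}}

```text
time_s: 20.45
ee_pos: [652.2, -40.0, 123.6]
ee_rot: [179.9, -0.0, 53.7]
force: [-0.6, 0.4, 1.9]
gripper_width: 38.3
gripper_force: 35.0
```

```bash
python3 st.py
```

```text
20.45 [652.21 -39.98 123.6 ] 53.68 31.81 [ 0.001 -0.034  0.082] [-0.62  0.39  1.86] -0.1687 38.25507321451752
pull -0.6961374294227051
```

Request:
{"fn": "arm_command", "kwargs": {"rows": [{"delta_pos":[0,0,0],"roll":-0.85,"jaw":75},{"delta_pos":[0,0,0],"roll":-0.85,"jaw":75},{"delta_pos":[0,0,0],"roll":-0.85,"jaw":75},{"delta_pos":[0,0,-30],"roll":0,"jaw":70},{"delta_pos":[0,0,-60],"roll":1,"jaw":60},{"delta_pos":[-12,-27,-60],"roll":2.4,"jaw":50},{"delta_pos":[-26,-60,-60],"roll":3.8,"jaw":50},{"delta_pos":[-38,-90,-60],"roll":5.2,"jaw":50},{"delta_pos":[-46,-107,-60],"roll":6.6,"jaw":50},{"delta_pos":[-46,-107,-30],"roll":8,"jaw":50},{"delta_pos":[-46,-107,0],"roll":9.4,"jaw":50},{"delta_pos":[-46,-107,20],"roll":10.8,"jaw":50},{"delta_pos":[-46,-107,30],"roll":12.2,"jaw":50},{"delta_pos":[-46,-107,40],"roll":12.6,"jaw":50},{"delta_pos":[-46,-107,50],"roll":12.6,"jaw":50},{"delta_pos":[-46,-107,50],"roll":12.6,"jaw":50}]}}

```text
time_s: 21.78
ee_pos: [537.1, -13.5, 71.1]
ee_rot: [180.0, 0.2, -9.3]
force: [0.2, 0.1, -0.5]
gripper_width: 45.3
gripper_force: 0.0
```

```bash
python3 st.py; python3 - <<'E'
from h import *
f=wristcal(grab('wrist')); C=cloud(f); hsv=cv2.cvtColor(f['img'],cv2.COLOR_BGR2HSV)
m=(hsv[...,0]<20)&(hsv[...,1]>170)&(C[...,2]>32)&(C[...,2]<48)&(abs(C[...,1]+13)<30)&(abs(C[...,0]-537)<60)
P=C[m]; print(len(P),cv2.minAreaRect(P[:,:2].astype('float32')))
goto([538.8,-13.7,27],-13.5)
E
```

```text
21.7833 [537.09 -13.5   71.08] -9.33 96.68 [-0.018  0.009 -0.002] [ 0.15  0.12 -0.51] 0.0483 45.32414410484362
pull 0.12102254934853064
4862 ((538.8668823242188, -13.860605239868164), (22.996517181396484, 75.4727554321289), 76.41279602050781)
delta [ 1.  -0.  45.1] roll 0.83
```

Request:
{"fn": "arm_command", "kwargs": {"rows": [{"delta_pos":[1,0,15],"roll":0.85,"jaw":50},{"delta_pos":[1,0,34],"roll":0.85,"jaw":50},{"delta_pos":[1,0,41],"roll":0.85,"jaw":50},{"delta_pos":[1,0,42.5],"roll":0.85,"jaw":50},{"delta_pos":[1,0,42.5],"roll":0.85,"jaw":50},{"delta_pos":[1,0,42.5],"roll":0.85,"jaw":20},{"delta_pos":[1,0,42.5],"roll":0.85,"jaw":20},{"delta_pos":[1,0,42.5],"roll":0.85,"jaw":20},{"delta_pos":[1,0,42.5],"roll":0.85,"jaw":20}], "squeeze": 25}}

```text
time_s: 22.58
ee_pos: [539.9, -13.8, 31.2]
ee_rot: [-180.0, -0.1, -13.6]
force: [0.1, 0.5, 2.7]
gripper_width: 23.5
gripper_force: 25.0
```

```bash
python3 st.py
```

```text
22.5833 [539.89 -13.8   31.16] -13.59 100.92 [-0.018  0.036 -0.108] [0.15 0.47 2.7 ] -0.1163 23.527473142472424
pull 0.032897965018571215
```

Request:
{"fn": "arm_command", "kwargs": {"rows": [{"delta_pos":[-0.7,0,0],"roll":0,"jaw":20},{"delta_pos":[-1.4,0,0],"roll":0,"jaw":20},{"delta_pos":[-2,0,0],"roll":0,"jaw":20},{"delta_pos":[-2.5,0,0],"roll":0,"jaw":20}]}}

```text
time_s: 22.92
ee_pos: [539.3, -13.6, 31.2]
ee_rot: [-180.0, -0.3, -13.6]
force: [6.0, -2.7, -0.0]
gripper_width: 23.4
gripper_force: 25.0
```

```bash
python3 st.py
```

```text
22.9167 [539.33 -13.55  31.17] -13.58 100.97 [-0.308 -0.785 -0.024] [ 5.97 -2.66 -0.  ] -0.0444 23.40548997019689
pull 6.428534574679356
```

Request:
{"fn": "arm_command", "kwargs": {"rows": [{"delta_pos":[-0.4,0,0],"roll":0,"jaw":20}]}}

```text
time_s: 23.0
ee_pos: [539.0, -13.4, 31.2]
ee_rot: [-180.0, -0.3, -13.6]
force: [5.2, -1.4, 0.9]
gripper_width: 23.8
gripper_force: 25.0
```

```bash
python3 st.py
```

```text
23.0 [539.02 -13.43  31.15] -13.58 100.97 [-0.314 -0.795 -0.073] [ 5.2  -1.43  0.85] -0.0339 23.82062103963977
pull 5.392501943618707
```

Request:
{"fn": "arm_command", "kwargs": {"rows": [{"delta_pos":[-0.4,0,0],"roll":0,"jaw":20}]}}

```text
time_s: 23.08
ee_pos: [538.7, -13.3, 31.2]
ee_rot: [-180.0, -0.3, -13.6]
force: [5.5, -1.0, 0.1]
gripper_width: 23.9
gripper_force: 25.0
```

```bash
python3 st.py
```

```text
23.0833 [538.66 -13.29  31.17] -13.58 100.98 [-0.266 -0.736  0.016] [ 5.5  -1.01  0.14] -0.0258 23.852193584478727
pull 5.580913517621385
```

Request:
{"fn": "arm_command", "kwargs": {"rows": [{"delta_pos":[-0.4,0,0],"roll":0,"jaw":20}]}}

```text
time_s: 23.17
ee_pos: [538.3, -13.2, 31.2]
ee_rot: [-180.0, -0.3, -13.6]
force: [5.1, -1.2, 0.2]
gripper_width: 23.8
gripper_force: 25.0
```

```bash
python3 st.py
```

```text
23.1667 [538.29 -13.2   31.16] -13.58 100.98 [-0.2   -0.776 -0.026] [ 5.1  -1.18  0.19] -0.019 23.804019801729943
pull 5.2303188290841
```

Drag averages about 5.5 N, so I draw the gauge back the rest of the two centimetres, sampling on the way.

Request:
{"fn": "arm_command", "kwargs": {"rows": [{"delta_pos":[-0.7,0,0],"roll":0,"jaw":20},{"delta_pos":[-1.7,0,0],"roll":0,"jaw":20},{"delta_pos":[-2.7,0,0],"roll":0,"jaw":20},{"delta_pos":[-3.7,0,0],"roll":0,"jaw":20},{"delta_pos":[-4.7,0,0],"roll":0,"jaw":20},{"delta_pos":[-5.7,0,0],"roll":0,"jaw":20},{"delta_pos":[-6.7,0,0],"roll":0,"jaw":20}]}}

```text
time_s: 23.75
ee_pos: [531.8, -11.5, 31.2]
ee_rot: [-180.0, -0.3, -13.6]
force: [5.7, -1.5, 0.1]
gripper_width: 24.2
gripper_force: 25.0
```

```bash
python3 st.py
```

```text
23.75 [531.83 -11.52  31.16] -13.57 101.12 [-0.212 -0.827  0.009] [ 5.65 -1.46  0.09] -0.0034 24.23738944560883
pull 5.838725365337729
```

Request:
{"fn": "arm_command", "kwargs": {"rows": [{"delta_pos":[-1,0,0],"roll":0,"jaw":20},{"delta_pos":[-2,0,0],"roll":0,"jaw":20},{"delta_pos":[-3,0,0],"roll":0,"jaw":20},{"delta_pos":[-4,0,0],"roll":0,"jaw":20}]}}

```text
time_s: 24.08
ee_pos: [527.9, -10.6, 31.2]
ee_rot: [-180.0, -0.3, -13.6]
force: [5.9, -1.4, -0.2]
gripper_width: 23.4
gripper_force: 25.0
```

```bash
python3 st.py
```

```text
24.0833 [527.91 -10.55  31.16] -13.57 101.2 [-0.179 -0.798  0.055] [ 5.92 -1.43 -0.15] -0.0032 23.38094253547915
pull 6.090601934245147
```

Request:
{"fn": "arm_command", "kwargs": {"rows": [{"delta_pos":[-1,0,0],"roll":0,"jaw":20},{"delta_pos":[-2,0,0],"roll":0,"jaw":20},{"delta_pos":[-3,0,0],"roll":0,"jaw":20},{"delta_pos":[-4,0,0],"roll":0,"jaw":20}]}}

```text
time_s: 24.42
ee_pos: [524.0, -9.6, 31.2]
ee_rot: [-180.0, -0.3, -13.6]
force: [4.5, -2.2, 0.5]
gripper_width: 23.5
gripper_force: 25.0
```

```bash
python3 st.py
```

```text
24.4167 [524.02  -9.62  31.16] -13.57 101.29 [-0.167 -0.772  0.002] [ 4.52 -2.22  0.49] -0.0032 23.463729502979444
pull 4.90834914741703
```

Request:
{"fn": "arm_command", "kwargs": {"rows": [{"delta_pos":[-1,0,0],"roll":0,"jaw":20},{"delta_pos":[-2,0,0],"roll":0,"jaw":20},{"delta_pos":[-3,0,0],"roll":0,"jaw":20}]}}

```text
time_s: 24.67
ee_pos: [521.1, -8.9, 31.2]
ee_rot: [-180.0, -0.3, -13.6]
force: [4.8, -1.5, 0.6]
gripper_width: 23.7
gripper_force: 25.0
```

```bash
python3 st.py
```

```text
24.6667 [521.13  -8.91  31.16] -13.57 101.36 [-0.212 -0.76   0.049] [ 4.83 -1.47  0.58] -0.0032 23.72592340636825
pull 5.0402799722031935
```

Request:
{"fn": "arm_command", "kwargs": {"rows": [{"delta_pos":[-0.7,0,0],"roll":0,"jaw":20},{"delta_pos":[0.5,0,0],"roll":0,"jaw":20},{"delta_pos":[1.5,0,0],"roll":0,"jaw":20},{"delta_pos":[1.5,0,0],"roll":0,"jaw":20},{"delta_pos":[1.5,0,0],"roll":0,"jaw":50},{"delta_pos":[1.5,0,0],"roll":0,"jaw":50},{"delta_pos":[1.5,0,0],"roll":0,"jaw":50},{"delta_pos":[1.5,0,-20],"roll":0,"jaw":50},{"delta_pos":[1.5,0,-60],"roll":0,"jaw":50},{"delta_pos":[1.5,0,-100],"roll":0,"jaw":50},{"delta_pos":[1.5,0,-140],"roll":0,"jaw":50},{"delta_pos":[1.5,0,-180],"roll":0,"jaw":50},{"delta_pos":[1.5,0,-180],"roll":0,"jaw":50},{"delta_pos":[1.5,0,-180],"roll":0,"jaw":50}]}}

```text
time_s: 25.83
ee_pos: [520.9, -9.1, 212.5]
ee_rot: [-180.0, -0.2, -13.6]
force: [-0.6, 0.6, -2.0]
gripper_width: 45.2
gripper_force: 0.0
```

```bash
python3 st.py; python3 - <<'E'
from h import *
f=wristcal(grab('wrist')); cv2.imwrite('pics/w5.png',f['img']); C=cloud(f); hsv=cv2.cvtColor(f['img'],cv2.COLOR_BGR2HSV)
m=(hsv[...,0]<20)&(hsv[...,1]>170)&(C[...,2]>32)&(C[...,2]<48)&(abs(C[...,1]+10)<30)&(abs(C[...,0]-520)<60)
P=C[m]; print(len(P),P[:,2].mean(),cv2.minAreaRect(P[:,:2].astype('float32')))
E
```

```text
25.8333 [520.92  -9.09 212.51] -13.59 101.33 [ 0.019  0.016 -0.003] [-0.63  0.63 -2.03] 0.0005 45.17506808524749
pull -0.7583206758985478
1528 38.52126800005228 ((516.8964233398438, -7.397174835205078), (21.5749568939209, 75.8595199584961), 76.84864807128906)
```

View pics/w5.png

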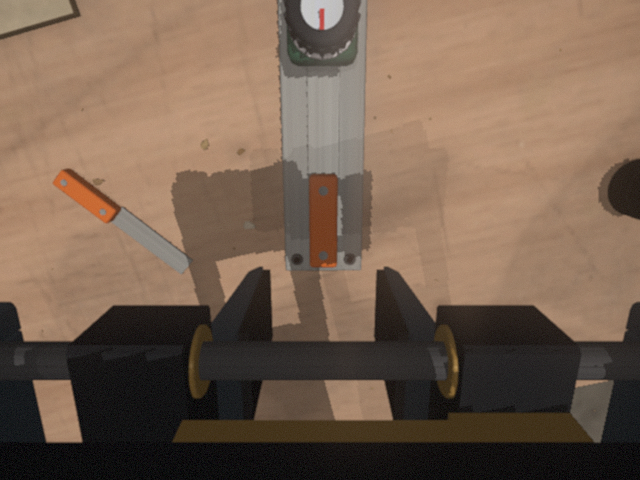

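The gauge lies straight on the bed with its handle at (323,220). It has been drawn back about 20 mm, the knob mark is now turned about 88° clockwise at (322,18), and nothing is touching. Handing in.

```bash
python3 -c "
from workcell import env
print(env.job_done())"
```

```text
the job is handed in; nothing more can be done
None
```

Job handed in: with the blade home, I overshot the knob by about 30° (nip perhaps 25 N), backed it off and reset it to a drag of about 5.5 N (single readings 4.9 to 6.4 N), then drew the gauge straight back about 20 mm and left it held there, with the tin untouched.

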